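Add a slotted weight to a lens-gluing hanger

TASK

The floodlight's lens is being glued under a weighted hanger: pick up the loose slotted weight from the bench, slide it sideways onto the hanger's flat stem under its cap, and set it down flat on the weight already there. Then turn it a quarter turn so its slot stands square across the stem and it cannot slip off, towards the side that leaves its slot farther from the slot of the weight below, and let go. The glue is soft, so feel your way: never push on the stem, the weights or the lamp with more than about 15 N, and leave the other things on the bench where they are.

Things in the scene. Friction and masses are not known exactly. Their poses are not given: they have to be found in the camera images.
- lamp: Black floodlight (160 x 140 mm, frame top 50 mm high) lens up on an aluminium jig plate (200 x 190 x 10 mm), fixed to the bench. Origin: centre of the plate's underside; x along the 160 mm side, away from the robot at yaw 0; z up. On the lens stands a steel hanger: round foot (68 mm across, top at z = 59 mm) with a flat upright stem, 14 mm long along lamp x, 8 mm wide along y, ends rounded.
- lens (a point): Point on the lamp's z axis, on the lens (z = 47 mm), under the hanger. The hanger was put down by hand: its stem stands up to 9 mm off this axis along lamp x and likewise along y. No listed pose shows this offset: feel for it (or see it). The foot stands on a rubber pad that gives sideways about 1 mm per 6 N and springs back; it does not give downwards.
- seat (a point): Point on the lamp's z axis at the height (75 mm) of the flat top of the lower weight, where the loose weight is to lie. The lower weight is like the loose one, lies on the hanger's foot and is centred on the stem. The stem rises 32 mm above this height and carries a round cap 20 mm across and 10 mm high on top.
- lower (a joint): Direction of the lower weight's slot: angle (rad) about lamp z, 0 = slot mouth towards lamp +x, positive towards lamp +y; starts between -1.9 and 1.9. It turns stiffly on the stem (0.5 N m) and need not be moved. Above 0.3 the loose weight's slot must end towards lamp -y, below -0.3 towards lamp +y, in between either side will do.
- weight: Loose slotted weight: steel disc 60 mm across, 16 mm thick, 0.2 to 0.4 kg, flat on the bench. Origin: centre of its underside. An 18 mm round centre hole is open to the rim along its own +x by an 11 mm wide slot, flared outwards from 12.5 mm off centre. The rim has flat faces 60 mm apart at its own +y and -y: grip there.
- weight_mouth (a point): Mouth of the loose weight's slot: on its x axis, 30 mm from the centre, 8 mm above its underside; the flare (33 degrees a side) is about 29 mm wide at the rim. The stem passes the slot only with its length along it (within 0.2 rad), from either end. In the centre hole the stem has 2 mm to spare at each end, so the weight can be turned; turned, it cannot slide off.
- plain_weight: Bystander: plain steel disc without slot, 44 mm across, 24 mm high. Origin: centre of its underside.
- tape: Bystander: roll of clear tape, 90 mm across, 24 mm high, lying flat. Origin: centre of its underside.
- bottle: Bystander: bottle, 60 mm across, 170 mm tall, upright. Origin: centre of its underside.
- driver: Bystander: screwdriver lying on the bench. Origin: under its middle.
- carton_small: Bystander: small cardboard box 100 x 70 x 45 mm. Origin: centre of its underside.
There are look-alikes about, which are no part of the job. There is more than one size of the weight; the job needs the middle-sized.

How it is judged:
By the outcome, as a careful person would: the job done as asked, in the order asked, and still so for the second after the job is handed in, with the robot touching nothing.
It also fails if it takes over 67 s, if anything falls off the work surface, if the arm or the gripper's body presses on something with over 40 N, if the wrist force passes 120 N, or if a joint passes its speed limit or range.

ROBOT

A 6-joint arm with a two-finger parallel gripper is mounted at the origin on the work surface. World frame = base frame: x ahead of the robot, y to its left, z up, the work surface at z = 0. Lengths are in m, angles in rad, forces in N, time in s.
With the tool pointing down it reaches from about 0.35 to 0.775 m from the base axis. Payload 5.5 kg.
Tool frame: the origin (TCP) lies midway between the tips of the shut fingers; the grasp point (between the pads) lies 19 mm behind it; z points along the fingers, y is the direction in which the jaws open and shut (so a half turn about z gives the same grasp; the last joint's range is limited). The gripper opens to 85 mm and grips with 20 to 120 N. Pads are 22 mm wide; open, the fingers measure 114 mm over their backs; the gripper's body (76 mm by 85 mm) begins 54 mm behind the grasp point. The pads swing forward as they close: fully open they stand 13 mm farther back than shut.
Start: joints at [-1.372, 0.313, 0.046, 1.304, 0, 1.431], TCP at [0.191, -0.542, 0.196] pointing down, gripper open.
Joint ranges: [-2.76, 2.76], [-0.86, 1.69], [-1.03, 1.26], [-2.2, 2.34], [-1.47, 1.5], [-3.14, 3.14]. Speed limits (rad/s): [2.57, 2.57, 3.14, 3.14, 3.14, 3.14].

INTERFACE

Orientations are given as a unit quaternion [w, x, y, z].
In Python, from workcell import env, vision, order gives the robot as it stands.
- The arm moves only by the shell command python3 -m jog 'ROWS' [FORCE]. ROWS is JSON, a list of rows, each an object with "twist": the turn, a rotation vector about the tool's x, y, z in degrees, a list of three; "offset": the shift along the tool's x, y, z in mm, a list of three; "jaw": the closure, from -1 (fully open) to 1 (shut). A call has 1 to 12 rows; each row is the pose to reach, as a shift and turn from the pose measured when the call began, along the tool's axes at that moment; what a row does not reach only later rows make up. A row lasts 1/10 s, in which the tool goes at most 50 mm and 8.59 degrees, less where a joint would pass 70% of its speed; a pose out of reach is approached as far as the arm can. A call with a gripper value outside its range is refused whole. The fingers move at their own pace and stop on an object; FORCE is the grip in N (left out, the last holds). Time passes only in rows, so rows that repeat a pose let the fingers close. It gives the time, the measured TCP pose, the force and the opening at its end, in the units of the state.
- env.get_state(): the state, without advancing time (a new reading comes with each control period).
- vision.read_camera(name): name is "scene" or "top"; returns the picture (400x640x3 uint8, red, green, blue); there is no depth.
- vision.camera_params(name): a dict with "mtx" (3x3 intrinsics, pixels), "distortion" ([k1, k2, p1, p2, k3] as OpenCV has them; the pictures are not rectified), "R" (3x3) and "t" (3): a world point X has camera coordinates R X + t. Camera axes: x right, y down, z forward; pixel columns grow to the right and rows downward; lengths in m; the calibration is good to about 2 mm. A picture is of the moment at which its call begins. camera_params takes no time and is no camera call.
- order.hand_in(): hands the job in, once; it reports no verdict.
The state is a dict: "clock": time; "joint_pos": joint angles; "qvel": joint speeds; "tau": joint torques, N m; "tcp_pos": TCP position; "orientation": TCP orientation; "wrist_force": force on the tool from outside, world axes, zero at the start; "ft_torque": the same for the moment, N m; "finger_gap": finger opening in m.
Only numpy, scipy, OpenCV 4.12 (cv2) and the standard library are available. Lean on these libraries where they do the work, as an engineer would, in place of code of your own. Each camera call takes 0.05 s, during which the arm holds its last target. There are 200 camera calls.

## Working session

There is one attempt and no reset: what is moved stays moved. The work goes in short steps, Python scripts to look and compute and a shell command to move; the robot and the scene stay as the last step left them, time stands still between calls to the robot, and variables do not carry over. Pictures are saved under pics/ and viewed, about 8 in all and at most 12, crops included, and the job is handed in when it is done.

```bash
ls; mkdir -p pics
python3 - <<'E'
from workcell import env, vision
import cv2
for n in("scene","top"):
    im=vision.read_camera(n); cv2.imwrite(f"pics/{n}0.png",im[:,:,::-1]); p=vision.camera_params(n); print(n,p)
print(env.get_state())
E
```

```text
pics
scene {'mtx': array([[518.55085621,   0.        , 317.46031585],
       [  0.        , 518.55085621, 190.41614974],
       [  0.        ,   0.        ,   1.        ]]), 'distortion': array([0.04334243, 0.        , 0.        , 0.        , 0.        ]), 'R': array([[ 0.79596632,  0.60530245, -0.00682372],
       [ 0.5100557 , -0.67670346, -0.53095726],
       [-0.32600736,  0.41914362, -0.84737113]]), 't': array([-0.42123621, -0.29735148,  1.5727721 ])}
top {'mtx': array([[396.22390822,   0.        , 312.29250533],
       [  0.        , 396.22390822, 192.79651315],
       [  0.        ,   0.        ,   1.        ]]), 'distortion': array([-0.01220149,  0.        ,  0.        ,  0.        ,  0.        ]), 'R': array([[-0.02511683, -0.99968306, -0.00170755],
       [-0.98653882,  0.0250626 , -0.16159526],
       [ 0.16158684, -0.00237419, -0.98685564]]), 't': array([-0.04524217,  0.58416498,  1.0815351 ])}
{'clock': 0.1, 'joint_pos': array([-1.37158534e+00,  3.13916194e-01,  4.50939058e-02,  1.30355639e+00,
        1.90027198e-05,  1.43121757e+00]), 'qvel': array([-1.68980070e-04, -2.06713353e-03,  2.79527968e-03,  1.75906561e-05,
       -1.87814294e-04,  4.27710916e-04]), 'tau': array([ 2.03601645e-03, -4.81724095e+01,  2.99244064e+01,  1.27310501e-02,
       -1.39054205e-04, -1.33612023e-06]), 'tcp_pos': array([ 0.19100942, -0.54182733,  0.19490377]), 'orientation': array([-7.91109424e-04,  9.85686656e-01,  1.68585853e-01, -1.40892233e-05]), 'wrist_force': array([-0.74645623,  0.08771749, -0.41790749]), 'ft_torque': array([0.02891471, 0.01418805, 0.00997919]), 'finger_gap': 0.08552124051506586}
```

View pics/scene0.png

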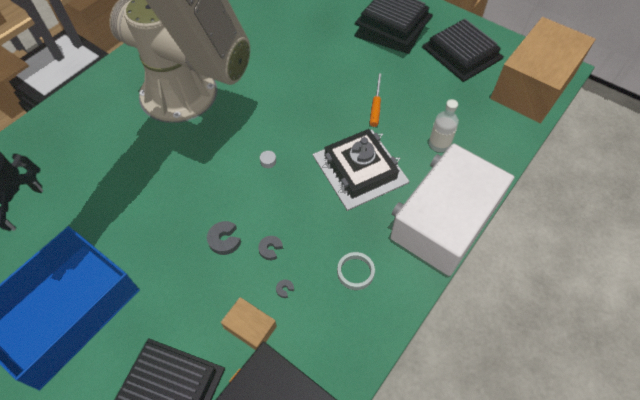

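View pics/top0.png

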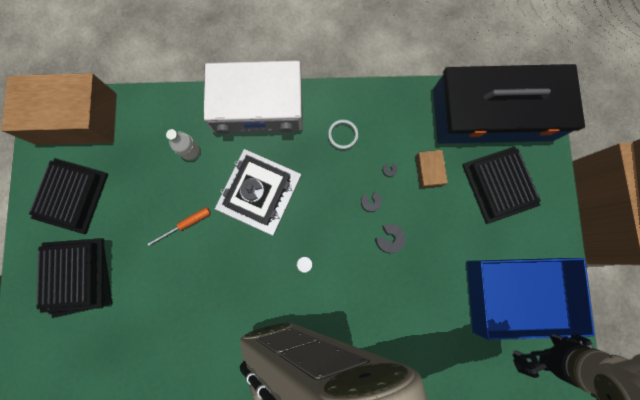

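Scene view: middle weight at about (271,247), larger one at (223,238), smaller at (285,288), lamp at (362,163). Top view: middle weight (371,202), lamp (256,192). Next I'll take enlarged crops.

Run:
```python
import cv2,numpy as np
s=cv2.imread("pics/scene0.png");t=cv2.imread("pics/top0.png")
def c(im,x,y,w,h,k):
    o=cv2.resize(im[y:y+h,x:x+w],None,fx=k,fy=k,interpolation=cv2.INTER_CUBIC)
    for i in range(0,w,10): cv2.putText(o,str(x+i),(i*k,8),0,.3,(0,255,255)); cv2.line(o,(i*k,10),(i*k,14),(0,255,255))
    for i in range(0,h,10): cv2.putText(o,str(y+i),(0,i*k+4),0,.3,(0,255,255))
    return o
a=np.hstack([c(t,210,145,100,94,4),c(s,310,120,100,94,4)])
b=np.hstack([c(t,350,180,50,50,8)[:, :400],c(s,250,225,50,50,8)[:,:400]])
cv2.imwrite("pics/lamp.png",a);cv2.imwrite("pics/wt.png",b)
```

```text
(no output)
```

View pics/lamp.png

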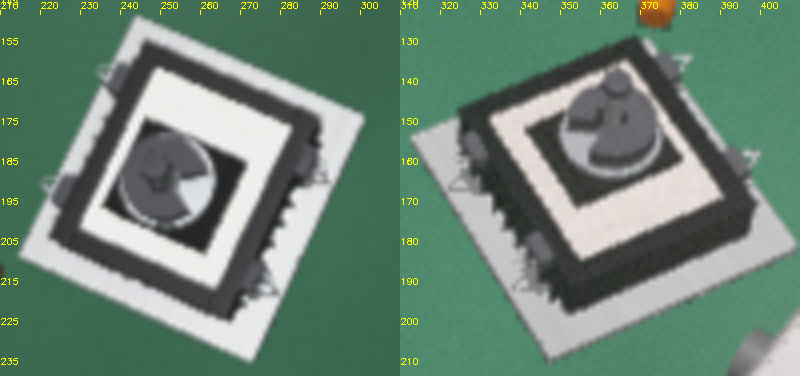

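View pics/wt.png

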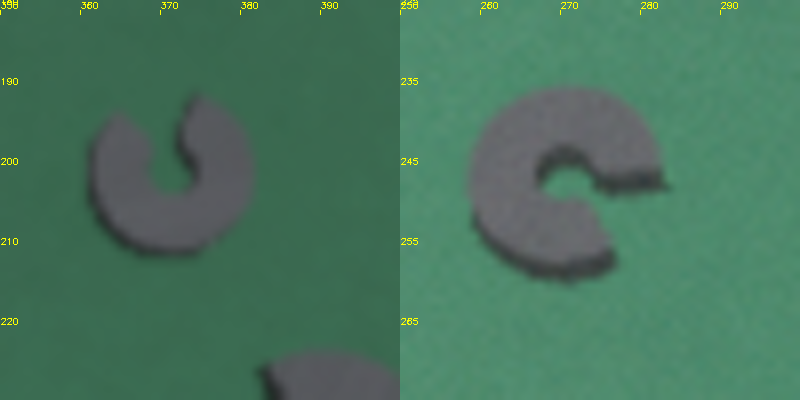

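The crops show the middle weight's slot mouth pointing away from the robot and slightly left. The hanger's lower slot faces right in the top view, about world −y. I read plate corners, rim points, mouth corners and the cap at about (364,140) in scene and (249,190) in top. Now I'll fit them.

```bash
cat > h.py <<'E'
import numpy as np,cv2
from workcell import vision
P={n:vision.camera_params(n) for n in("scene","top")}
def ray(n,uv):
    p=P[n]; q=cv2.undistortPoints(np.float64([uv]),p["mtx"],p["distortion"]).reshape(2)
    return -p["R"].T@p["t"], p["R"].T@np.r_[q,1]
def onz(n,uv,z):
    c,d=ray(n,uv); return (c+d*(z-c[2])/d[2])[:2]
def proj(n,X):
    p=P[n]; return cv2.projectPoints(np.float64(X).reshape(-1,3),cv2.Rodrigues(p["R"])[0],p["t"],p["mtx"],p["distortion"])[0].reshape(-1,2)
def crop(u,k,x0,y0): return ((u[0]+.5)/k-.5+x0,(u[1]+.5)/k-.5+y0)
E
python3 - <<'E'
from h import *
from scipy.optimize import least_squares as ls
T=lambda *u:("top",crop(u,8,350,180)); S=lambda u,v:("scene",crop((u-400,v),8,250,225))
rim=[S(470,175),S(570,87),S(635,115),S(490,222),S(565,265),T(254,172),T(170,250),T(92,165),T(110,215),T(235,210)]
cor=[(T(118,112),1),(T(197,95),-1),(S(660,172),-1),(S(613,250),1)]
# left (+y) corner sign
def f(p):
    r=[np.linalg.norm(onz(*a,.016)-p[:2])-.03 for a in rim]
    c,s=np.cos(p[2]),np.sin(p[2])
    for a,g in cor: r+=list(onz(*a,.016)-p[:2]-np.array([[c,-s],[s,c]])@[.0263,g*.0145])
    return np.array(r)*1e3
for g in (1,-1):
    cor=cor[:2]+[(a,g*s) for a,s in cor[2:]]
    o=ls(f,[.5,-.15,.2]); print("weight",o.x,np.degrees(o.x[2]),o.cost,o.fun.round(1))
T=lambda *u:("top",crop(u,4,210,145)); S=lambda u,v:("scene",crop((u-400,v),4,310,120))
tl,r,b,l=[onz(*T(*u),.01) for u in((137,15),(365,118),(253,361),(18,255))]
print("top plate",tl,r,b,l,"centre",(tl+r+b+l)/4,[np.linalg.norm(x) for x in(tl-r,r-b,b-l,l-tl)],[np.degrees(np.arctan2(*(x)[::-1])) for x in(r-b,tl-l,tl-r,l-b)])
print("scene plate",[onz(*S(*u),.01).round(4) for u in((412,138),(545,360),(798,245))])
low=[T(120,185),T(160,133),T(200,150),T(163,223),S(563,127),S(658,120)]
o=ls(lambda p:[1e3*(np.linalg.norm(onz(*a,.075)-p)-.03) for a in low],[.6,.1]);print("lower",o.x,np.round(o.fun,1))
print("cap",onz(*T(157,180),.117),onz(*S(617,78),.117))
print("mouth",[onz(*T(*u),.075).round(4) for u in((208,170),(190,212))],[onz(*S(*u),.075).round(4) for u in((568,130),(592,155))])
E
```

```text
weight [ 0.56032497 -0.23199374  0.15227266] 8.72458056956482 871.6324142274406 [ -0.   -1.   -2.2  -1.5   1.5  -1.   -0.1   0.2  -0.7  -3.6  -2.3   1.4
  -1.1   0.8  -5.3  27.3   4.4 -30.3]
weight [ 0.56034777 -0.232082    0.16143151] 9.24934410702163 19.164191012299533 [-0.1 -0.9 -2.1 -1.6  1.4 -1.1 -0.1  0.2 -0.6 -3.6 -2.1  1.2 -1.2  0.6
 -0.7 -1.5 -0.2 -1.8]
top plate [0.72931343 0.14191383] [ 0.64597772 -0.027601  ] [0.4684219  0.05715205] [0.55003962 0.22861875] centre [0.59843817 0.10002091] [np.float64(0.18889181570867009), np.float64(0.19674640320028788), np.float64(0.18990071073363018), np.float64(0.19914026465528925)] [np.float64(-25.51663026761422), np.float64(-25.810509478573145), np.float64(63.82066321753049), np.float64(64.54567085587048)]
scene plate [array([0.4703, 0.0555]), array([ 0.6467, -0.0331]), array([0.7298, 0.1404])]
lower [0.59324923 0.11071948] [1.7 2.  0.9 1.9 2.5 1.2]
cap [0.5843622  0.10966478] [0.59490855 0.11088465]
mouth [array([0.5979, 0.0808]), array([0.5686, 0.0935])] [array([0.5775, 0.085 ]), array([0.6015, 0.0779])]
```

```bash
python3 -m jog '[{"twist":[0,0,-169.8],"offset":[451,-170,60],"jaw":-1},{"twist":[0,0,-169.8],"offset":[451,-170,60],"jaw":-1},{"twist":[0,0,-169.8],"offset":[451,-170,60],"jaw":-1},{"twist":[0,0,-169.8],"offset":[451,-170,60],"jaw":-1},{"twist":[0,0,-169.8],"offset":[451,-170,60],"jaw":-1},{"twist":[0,0,-169.8],"offset":[451,-170,60],"jaw":-1},{"twist":[0,0,-169.8],"offset":[451,-170,60],"jaw":-1},{"twist":[0,0,-169.8],"offset":[451,-170,60],"jaw":-1},{"twist":[0,0,-169.8],"offset":[451,-170,60],"jaw":-1},{"twist":[0,0,-169.8],"offset":[451,-170,60],"jaw":-1},{"twist":[0,0,-169.8],"offset":[451,-170,60],"jaw":-1},{"twist":[0,0,-169.8],"offset":[451,-170,60],"jaw":-1}]' 40
cat > st.py <<'E'
# state summary and move needed: python3 st.py x y z yawdeg(tool x)
import sys,numpy as np
from workcell import env
from scipy.spatial.transform import Rotation as R
s=env.get_state(); r=R.from_quat(np.roll(s["orientation"],-1))
print("t",round(s["clock"],2),"tcp",s["tcp_pos"].round(4),"gap",round(s["finger_gap"],4),"F",s["wrist_force"].round(1),"M",s["ft_torque"].round(2))
X=r.as_matrix()[:,0]; print("yaw",round(np.degrees(np.arctan2(X[1],X[0])),1),"j6",s["joint_pos"][5].round(2))
if len(sys.argv)>4:
    x,y,z,w=map(float,sys.argv[1:5]); w=np.radians(w)
    g=R.from_matrix([[np.cos(w),np.sin(w),0],[np.sin(w),-np.cos(w),0],[0,0,-1]])
    print("offset mm",(1e3*r.inv().apply(np.array([x,y,z])-s["tcp_pos"])).round(1),"twist",(r.inv()*g).as_rotvec(degrees=True).round(1))
E
python3 st.py 0.560 -0.232 0.06 189.2
```

```text
clock: 1.3
tcp_pos: [0.5604, -0.2297, 0.1341]
orientation: [-0.001, 0.477, 0.879, 0.001]
wrist_force: [0.1, -0.5, 0.3]
finger_gap: 0.0855
t 1.3 tcp [ 0.5604 -0.2297  0.1341] gap 0.0855 F [ 0.1 -0.5  0.3] M [-0.01  0.01 -0.03]
yaw 123.1 j6 0.47
offset mm [-1.9 -1.6 74.1] twist [  0.1  -0.1 -66.1]
```

```bash
python3 -m jog '[{"twist":[0,0,-66.1],"offset":[-2,-2,40],"jaw":-1},{"twist":[0,0,-66.1],"offset":[-2,-2,60],"jaw":-1},{"twist":[0,0,-66.1],"offset":[-2,-2,74],"jaw":-1},{"twist":[0,0,-66.1],"offset":[-2,-2,74],"jaw":-1},{"twist":[0,0,-66.1],"offset":[-2,-2,74],"jaw":-1},{"twist":[0,0,-66.1],"offset":[-2,-2,74],"jaw":-1},{"twist":[0,0,-66.1],"offset":[-2,-2,74],"jaw":-1},{"twist":[0,0,-66.1],"offset":[-2,-2,74],"jaw":-1},{"twist":[0,0,-66.1],"offset":[-2,-2,74],"jaw":-1}]'
python3 st.py 0.560 -0.232 0.0 189.2
python3 - <<'E'
import cv2,numpy as np
from workcell import vision
s=vision.read_camera("scene")[:,:,::-1];t=vision.read_camera("top")[:,:,::-1]
o=np.hstack([cv2.resize(s[180:300,200:320],(400,400)),cv2.resize(t[150:250,320:420],(400,400))]);cv2.imwrite("pics/pre.png",o)
E
```

```text
clock: 2.2
tcp_pos: [0.5593, -0.2321, 0.0596]
orientation: [-0.001, -0.08, 0.997, 0.001]
wrist_force: [-0.1, 0.8, 0.4]
finger_gap: 0.0852
t 2.2 tcp [ 0.5593 -0.2321  0.0596] gap 0.0852 F [-0.1  0.8  0.4] M [-0.05  0.01  0.02]
yaw -170.8 j6 -0.69
offset mm [-0.8 -0.2 59.6] twist [ 0.2 -0.1 -0. ]
```

View pics/pre.png

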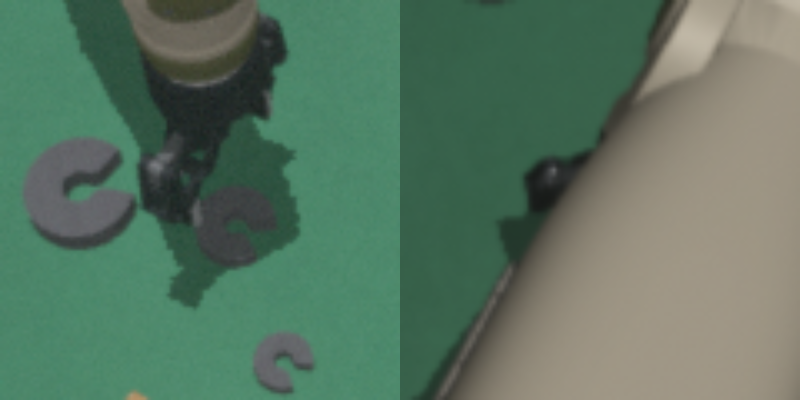

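The pre-grasp view shows the jaws at scene crop (170,200), above and beside the weight at (235,225). The large weight is clear of them. I'll descend.

```bash
python3 -m jog '[{"twist":[0,0,0],"offset":[-1,0,30],"jaw":-1},{"twist":[0,0,0],"offset":[-1,0,45],"jaw":-1},{"twist":[0,0,0],"offset":[-1,0,55],"jaw":-1},{"twist":[0,0,0],"offset":[-1,0,60],"jaw":-1},{"twist":[0,0,0],"offset":[-1,0,60],"jaw":-1}]'
python3 -m jog '[{"jaw":0,"twist":[0,0,0],"offset":[0,0,0]},{"jaw":0.4,"twist":[0,0,0],"offset":[0,0,0]},{"jaw":1,"twist":[0,0,0],"offset":[0,0,0]},{"jaw":1,"twist":[0,0,0],"offset":[0,0,0]},{"jaw":1,"twist":[0,0,0],"offset":[0,0,0]},{"jaw":1,"twist":[0,0,0],"offset":[0,0,0]}]' 40; python3 st.py
```

```text
clock: 2.8
tcp_pos: [0.56, -0.2317, -0.0007]
orientation: [-0.001, -0.078, 0.997, 0.002]
wrist_force: [0.6, 0.3, 0.1]
finger_gap: 0.0853
clock: 3.4
tcp_pos: [0.5601, -0.2317, -0.0006]
orientation: [-0.001, -0.078, 0.997, 0.002]
wrist_force: [-0.9, 0.3, 0.1]
finger_gap: 0.0008
t 3.4 tcp [ 0.5601 -0.2317 -0.0006] gap 0.0008 F [-0.9  0.3  0.1] M [0.02 0.04 0.05]
yaw -171.0 j6 -0.68
```

Gap is 0.8 mm, so the grasp missed. I'll lift and look.

Run:
```python
import cv2,numpy as np
from workcell import vision
s=vision.read_camera("scene")[:,:,::-1];t=vision.read_camera("top")[:,:,::-1]
o=np.hstack([cv2.resize(s[200:300,220:320],(400,400)),cv2.resize(t[150:250,320:420],(400,400))]);cv2.imwrite("pics/miss.png",o)
```

```text
(no output)
```

View pics/miss.png

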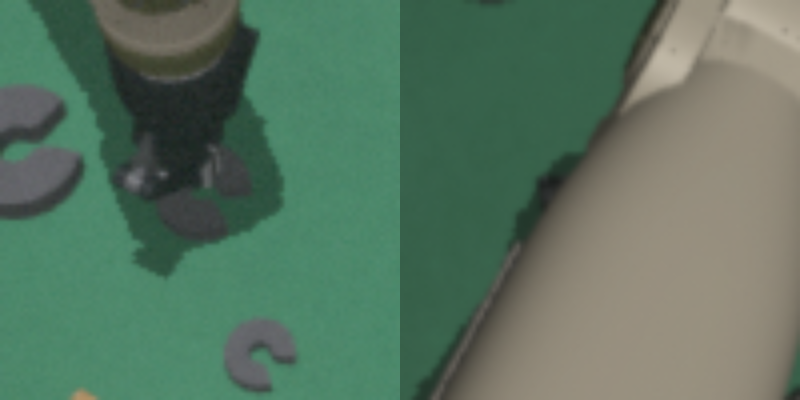

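The jaws look shut near scene crop (180,175), with the disc at about (205,200). I'll check where the TCP and the jaws should project.

```bash
python3 - <<'E'
from h import *
for X in ([.560,-.2317,0],[.560,-.2317,.016],[.5665,-.2713,.013],[.5535,-.192,.013]):
    p=proj("scene",X)[0]; print(X,p.round(1),"crop",((p-[220,200])*4).round(0), proj("top",X).round(1))
print(onz("scene",(271.5,249),.016), onz("scene",(270.5,246.5),.016),onz("top",(371.5,202.5),.016))
E
python3 -m jog '[{"jaw":1,"twist":[0,0,0],"offset":[0,0,-20]},{"jaw":1,"twist":[0,0,0],"offset":[0,0,-50]},{"jaw":-1,"twist":[0,0,0],"offset":[50,0,-80]},{"jaw":-1,"twist":[0,0,0],"offset":[100,0,-80]},{"jaw":-1,"twist":[0,0,0],"offset":[140,0,-80]}]'
python3 - <<'E'
import cv2,numpy as np
from workcell import vision
s=vision.read_camera("scene")[:,:,::-1];t=vision.read_camera("top")[:,:,::-1]
o=np.hstack([cv2.resize(s[215:295,230:310],(400,400)),cv2.resize(t[160:240,330:410],(400,400))]);cv2.imwrite("pics/after.png",o)
E
```

```text
[0.56, -0.2317, 0] [271.  248.6] crop [204. 195.] [[370.5 201.5]]
[0.56, -0.2317, 0.016] [270.5 245.8] crop [202. 183.] [[371.3 200.8]]
[0.5665, -0.2713, 0.013] [262.1 259.6] crop [169. 238.] [[384.5 198.4]]
[0.5535, -0.192, 0.013] [278.8 233.5] crop [235. 134.] [[357.7 203.5]]
[ 0.56759586 -0.236807  ] [ 0.5612655  -0.23308825] [ 0.55491579 -0.23206404]
clock: 4.0
tcp_pos: [0.4214, -0.2544, 0.0808]
orientation: [-0.0, -0.079, 0.997, 0.0]
wrist_force: [-0.3, -0.2, 0.4]
finger_gap: 0.0431
```

View pics/after.png

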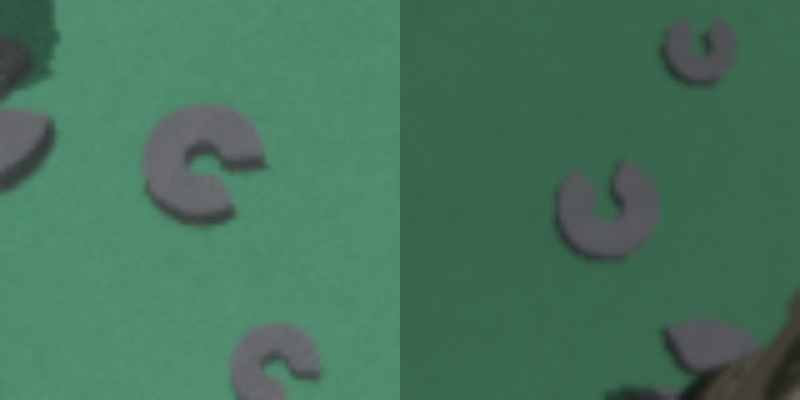

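The weight is unmoved, so the fingers shut beside or above it. I'll overlay where the state says the jaws are on the current picture.

```bash
python3 -m jog '[{"jaw":1,"twist":[0,0,0],"offset":[0,0,50]},{"jaw":1,"twist":[0,0,0],"offset":[0,0,70]},{"jaw":1,"twist":[0,0,0],"offset":[0,0,70]},{"jaw":1,"twist":[0,0,0],"offset":[0,0,70]},{"jaw":1,"twist":[0,0,0],"offset":[0,0,70]}]'
python3 - <<'E'
import cv2,numpy as np
from workcell import vision,env
from h import *
s=vision.read_camera("scene")[:,:,::-1]
st=env.get_state(); print(st["joint_pos"].round(4))
p=st["tcp_pos"]; q=proj("scene",[p,p+[0,0,.019],p+[0,0,.073]]); print(p,q)
x0,y0=int(q[0][0])-60,int(q[0][1])-80
o=cv2.resize(s[y0:y0+120,x0:x0+120],(600,600),interpolation=cv2.INTER_CUBIC)
for a in q: cv2.drawMarker(o,tuple(int(v) for v in (a-[x0,y0])*5),(0,0,255),0,14)
cv2.imwrite("pics/ov.png",cv2.convertScaleAbs(o,alpha=1.8,beta=20))
E
```

```text
clock: 4.6
tcp_pos: [0.417, -0.253, 0.0106]
orientation: [-0.002, -0.077, 0.997, 0.002]
wrist_force: [0.4, -0.5, 0.3]
finger_gap: 0.0002
[-7.097e-01  2.925e-01 -4.701e-01  8.140e-01 -5.000e-04 -8.630e-01]
[ 0.41707943 -0.25302271  0.01069746] [[222.16988813 222.21733228]
 [220.9429381  218.59625952]
 [217.28176674 207.79983217]]
```

View pics/ov.png

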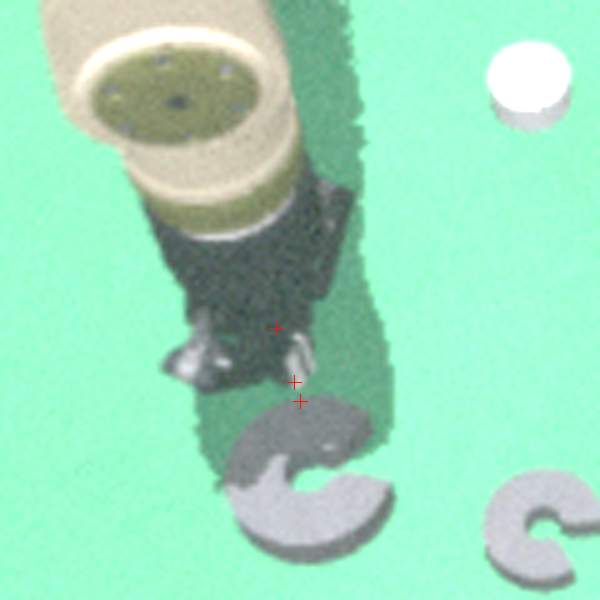

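The drawn TCP at (300,400) doesn't match the visible fingertips, around (240,385). I'll move over clear bench and compare jaw-open with jaw-shut images at two yaws, to find where the fingers really are.

```bash
python3 st.py 0.52 -0.10 0.06 189.2
python3 - <<'E'
from h import *
for X in ([0,0,0],[.13,0,0],[0,.13,0],[0,-.13,0],[0,0,.2]): print(X,proj("scene",X).round(0))
E
python3 -m jog '[{"jaw":1,"twist":[0,0,0],"offset":[0,0,-60]},{"jaw":1,"twist":[0,0,0],"offset":[-60,80,-60]},{"jaw":1,"twist":[0,0,0],"offset":[-125,134,-60]},{"jaw":1,"twist":[0,0,0],"offset":[-125,134,-49]},{"jaw":1,"twist":[0,0,0],"offset":[-125,134,-49]},{"jaw":1,"twist":[0,0,0],"offset":[-125,134,-49]}]'
python3 - <<'E'
import cv2
from workcell import vision
cv2.imwrite("pics/shut.png",vision.read_camera("scene")[:,:,::-1])
E
python3 st.py
python3 -m jog '[{"jaw":-1,"twist":[0,0,0],"offset":[0,0,0]},{"jaw":-1,"twist":[0,0,0],"offset":[0,0,0]},{"jaw":-1,"twist":[0,0,0],"offset":[0,0,0]},{"jaw":-1,"twist":[0,0,0],"offset":[0,0,0]},{"jaw":-1,"twist":[0,0,0],"offset":[0,0,0]}]'
python3 - <<'E'
import cv2,numpy as np
from workcell import vision,env
from h import *
cv2.imwrite("pics/open.png",vision.read_camera("scene")[:,:,::-1])
p=env.get_state()["tcp_pos"]; q=proj("scene",[p,p+[0,0,.019]]); print(q)
x0,y0=int(q[0][0])-50,int(q[0][1])-70
O=[]
for f in("shut","open"):
    o=cv2.resize(cv2.imread(f"pics/{f}.png")[y0:y0+100,x0:x0+80],(400,500),interpolation=cv2.INTER_CUBIC)
    for a in q: cv2.drawMarker(o,tuple(int(v) for v in (a-[x0,y0])*5),(0,0,255),0,14)
    O.append(cv2.convertScaleAbs(o,alpha=2.2,beta=30))
cv2.imwrite("pics/cmp.png",np.hstack(O));print(x0,y0)
E
```

```text
t 4.65 tcp [ 0.4171 -0.253   0.0107] gap -0.0 F [-0.  -0.8  0.2] M [-0.02 -0.02  0.01]
yaw -171.2 j6 -0.86
offset mm [-124.9  135.7  -49.3] twist [ 0.2 -0.2 -0.4]
[0, 0, 0] [[178.  92.]]
[0.13, 0, 0] [[209. 112.]]
[0, 0.13, 0] [[208.  67.]]
[0, -0.13, 0] [[146. 119.]]
[0, 0, 0.2] [[160.  40.]]
clock: 5.25
tcp_pos: [0.5235, -0.0986, 0.0609]
orientation: [-0.0, -0.079, 0.997, 0.002]
wrist_force: [-0.3, -0.9, 0.7]
finger_gap: -0.0001
t 5.3 tcp [ 0.5222 -0.1001  0.0608] gap -0.0001 F [ 0.1 -0.1 -0.1] M [-0.01 -0.01 -0.09]
yaw -171.0 j6 -0.5
clock: 5.8
tcp_pos: [0.5219, -0.1008, 0.0608]
orientation: [-0.001, -0.078, 0.997, 0.001]
wrist_force: [-0.8, 0.5, -0.0]
finger_gap: 0.0724
[[290.86400494 192.27510881]
 [290.4806817  188.25136504]]
240 122
```

View pics/cmp.png

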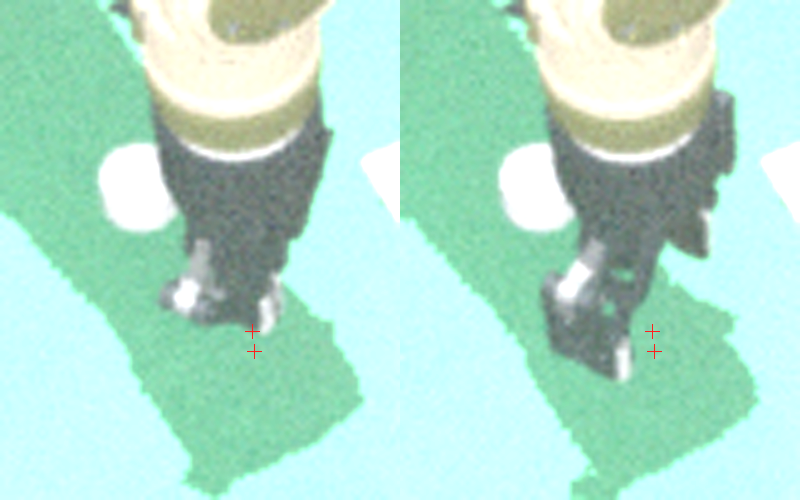

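The jaw direction is right, but the visible tips sit well above the reported TCP: bottom edges at about (225,325) shut, against an expected (241,370). That explains closing over the weight. I'll feel for the bench with the jaws at about 64 mm.

```bash
python3 -m jog '[{"jaw":-0.5,"twist":[0,0,0],"offset":[0,0,40]},{"jaw":-0.5,"twist":[0,0,0],"offset":[0,0,58]},{"jaw":-0.5,"twist":[0,0,0],"offset":[0,0,62]},{"jaw":-0.5,"twist":[0,0,0],"offset":[0,0,62]}]'
python3 -m jog '[{"jaw":-0.5,"twist":[0,0,0],"offset":[0,0,4]},{"jaw":-0.5,"twist":[0,0,0],"offset":[0,0,4]}]'
python3 -m jog '[{"jaw":-0.5,"twist":[0,0,0],"offset":[0,0,4]},{"jaw":-0.5,"twist":[0,0,0],"offset":[0,0,4]}]'
```

```text
clock: 6.25
tcp_pos: [0.5212, -0.1004, -0.0016]
orientation: [-0.002, -0.078, 0.997, 0.002]
wrist_force: [0.7, 0.0, 0.1]
finger_gap: 0.0638
clock: 6.45
tcp_pos: [0.5218, -0.1007, -0.005]
orientation: [-0.001, -0.078, 0.997, 0.001]
wrist_force: [-0.3, -0.5, 0.2]
finger_gap: 0.0645
clock: 6.65
tcp_pos: [0.5221, -0.1008, -0.0088]
orientation: [-0.001, -0.078, 0.997, 0.001]
wrist_force: [-0.0, -0.1, 0.2]
finger_gap: 0.0639
```

```bash
python3 -m jog '[{"jaw":-0.5,"twist":[0,0,0],"offset":[0,0,3]},{"jaw":-0.5,"twist":[0,0,0],"offset":[0,0,3]}]'
python3 -m jog '[{"jaw":-0.5,"twist":[0,0,0],"offset":[0,0,3]},{"jaw":-0.5,"twist":[0,0,0],"offset":[0,0,3]}]'
python3 -m jog '[{"jaw":-0.5,"twist":[0,0,0],"offset":[0,0,3]},{"jaw":-0.5,"twist":[0,0,0],"offset":[0,0,3]}]'
```

```text
clock: 6.85
tcp_pos: [0.5219, -0.1007, -0.012]
orientation: [-0.001, -0.078, 0.997, 0.001]
wrist_force: [-0.1, 0.2, -0.7]
finger_gap: 0.0642
clock: 7.05
tcp_pos: [0.5215, -0.1005, -0.0154]
orientation: [-0.002, -0.078, 0.997, 0.001]
wrist_force: [-0.0, -0.7, -0.0]
finger_gap: 0.0641
clock: 7.25
tcp_pos: [0.5212, -0.1004, -0.0189]
orientation: [-0.002, -0.078, 0.997, 0.002]
wrist_force: [1.3, -0.3, 0.7]
finger_gap: 0.064
```

```bash
python3 -m jog '[{"jaw":-0.5,"twist":[0,0,0],"offset":[0,0,3]},{"jaw":-0.5,"twist":[0,0,0],"offset":[0,0,3]}]'
```

```text
clock: 7.45
tcp_pos: [0.5208, -0.1003, -0.0224]
orientation: [-0.002, -0.078, 0.997, 0.002]
wrist_force: [0.1, -0.2, -0.2]
finger_gap: 0.0643
```

```bash
python3 -m jog '[{"jaw":-0.5,"twist":[0,0,0],"offset":[0,0,3]},{"jaw":-0.5,"twist":[0,0,0],"offset":[0,0,3]}]'
python3 -m jog '[{"jaw":-0.5,"twist":[0,0,0],"offset":[0,0,2]},{"jaw":-0.5,"twist":[0,0,0],"offset":[0,0,2]}]'
python3 -m jog '[{"jaw":-0.5,"twist":[0,0,0],"offset":[0,0,2]},{"jaw":-0.5,"twist":[0,0,0],"offset":[0,0,2]}]'
```

```text
clock: 7.65
tcp_pos: [0.5203, -0.1001, -0.0259]
orientation: [-0.003, -0.078, 0.997, 0.002]
wrist_force: [-0.8, 0.8, -0.4]
finger_gap: 0.064
clock: 7.85
tcp_pos: [0.5201, -0.1, -0.0282]
orientation: [-0.003, -0.078, 0.997, 0.002]
wrist_force: [-0.4, 0.9, 0.7]
finger_gap: 0.0641
clock: 8.05
tcp_pos: [0.5199, -0.0999, -0.0304]
orientation: [-0.003, -0.078, 0.997, 0.002]
wrist_force: [-0.1, 0.8, -0.4]
finger_gap: 0.0636
```

```bash
python3 -m jog '[{"jaw":-0.5,"twist":[0,0,0],"offset":[0,0,2]},{"jaw":-0.5,"twist":[0,0,0],"offset":[0,0,2]}]'
python3 -m jog '[{"jaw":-0.5,"twist":[0,0,0],"offset":[0,0,2]},{"jaw":-0.5,"twist":[0,0,0],"offset":[0,0,2]}]'
python3 -m jog '[{"jaw":-0.5,"twist":[0,0,0],"offset":[0,0,2]},{"jaw":-0.5,"twist":[0,0,0],"offset":[0,0,2]}]'
python3 - <<'E'
from workcell import vision
import cv2,numpy as np
from h import *
cv2.imwrite("pics/down.png",vision.read_camera("scene")[:,:,::-1])
q=proj("scene",[.52,-.1,0])[0];print(q)
E
```

```text
clock: 8.25
tcp_pos: [0.5197, -0.0999, -0.0327]
orientation: [-0.003, -0.078, 0.997, 0.002]
wrist_force: [-0.1, 1.5, 0.2]
finger_gap: 0.0637
clock: 8.45
tcp_pos: [0.5194, -0.0998, -0.035]
orientation: [-0.003, -0.078, 0.997, 0.002]
wrist_force: [0.6, -0.2, -0.5]
finger_gap: 0.0639
clock: 8.65
tcp_pos: [0.5192, -0.0997, -0.0373]
orientation: [-0.004, -0.078, 0.997, 0.002]
wrist_force: [-0.0, -0.8, -0.1]
finger_gap: 0.0643
[291.60644563 203.95866923]
```

Run:
```python
import cv2
from h import *
im=cv2.imread("pics/down.png"); x0,y0=240,125
o=cv2.resize(im[y0:y0+110,x0:x0+110],(660,660),interpolation=cv2.INTER_CUBIC)
o=cv2.convertScaleAbs(o,alpha=2,beta=25)
ty=np.array([-.156,.988,0]);c=np.array([.5192,-.0997,0])
for X in (c,c-.032*ty,c+.032*ty,c+[0,0,.03]):
    a=proj("scene",X)[0]; cv2.drawMarker(o,tuple(int(v) for v in (a-[x0,y0])*6),(0,0,255),0,12)
cv2.imwrite("pics/downc.png",o)
```

```text
(no output)
```

View pics/downc.png

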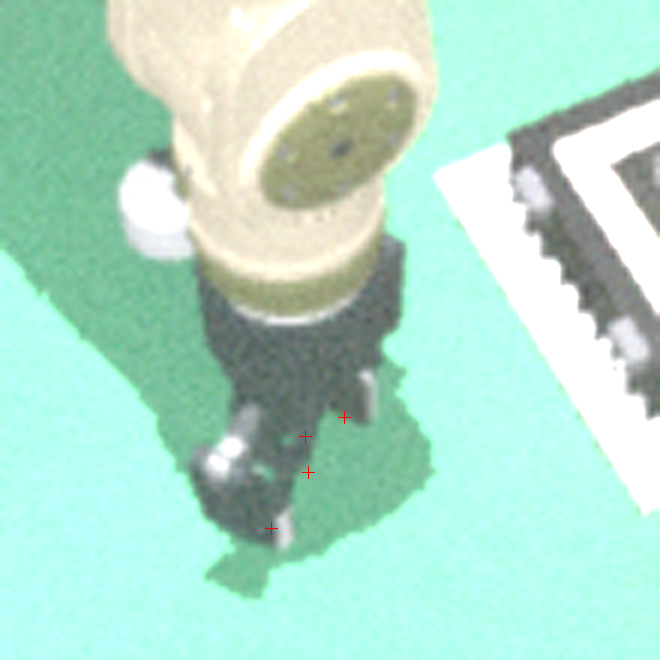

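With the jaws at 64 mm the tips now project right at bench level: near tip (285,545), far tip (365,420), xy matching the markers. So the fingertips really sit 30+ mm above the reported TCP. I'll continue down to contact.

```bash
python3 -m jog '[{"jaw":-0.5,"twist":[0,0,0],"offset":[0,0,2]},{"jaw":-0.5,"twist":[0,0,0],"offset":[0,0,2]}]'
python3 -m jog '[{"jaw":-0.5,"twist":[0,0,0],"offset":[0,0,2]},{"jaw":-0.5,"twist":[0,0,0],"offset":[0,0,2]}]'
python3 -m jog '[{"jaw":-0.5,"twist":[0,0,0],"offset":[0,0,2]},{"jaw":-0.5,"twist":[0,0,0],"offset":[0,0,2]}]'; python3 st.py
```

```text
clock: 8.9
tcp_pos: [0.519, -0.0996, -0.0394]
orientation: [-0.004, -0.078, 0.997, 0.002]
wrist_force: [0.2, -0.0, -0.1]
finger_gap: 0.064
clock: 9.1
tcp_pos: [0.5192, -0.0997, -0.0413]
orientation: [-0.004, -0.078, 0.997, 0.002]
wrist_force: [1.0, 0.4, -0.5]
finger_gap: 0.0639
clock: 9.3
tcp_pos: [0.5193, -0.0998, -0.0416]
orientation: [-0.003, -0.078, 0.997, 0.002]
wrist_force: [-3.8, 2.9, 15.8]
finger_gap: 0.064
t 9.3 tcp [ 0.5193 -0.0998 -0.0416] gap 0.064 F [-3.8  2.9 15.8] M [-0.11  0.94 -0.15]
yaw -171.0 j6 -0.5
```

Bench contact is at reported z = −41.5 mm with 64 mm opening, so I'll take z = −38.5 mm as the grasp height. Back to the weight.

```bash
python3 st.py 0.560 -0.232 0.01 189.2
python3 -m jog '[{"jaw":-1,"twist":[0,0,0],"offset":[0,0,-45]},{"jaw":-1,"twist":[0,0,0],"offset":[0,0,-50]},{"jaw":-1,"twist":[0,0,0],"offset":[-20,-137,-50]},{"jaw":-1,"twist":[0,0,0],"offset":[-20,-137,-50]},{"jaw":-1,"twist":[0,0,0],"offset":[-20,-137,-50]},{"jaw":-1,"twist":[0,0,0],"offset":[-20,-137,-50]},{"jaw":-1,"twist":[0,0,0],"offset":[-20,-137,-50]}]'
python3 st.py 0.560 -0.232 -0.0385 189.2
```

```text
t 9.3 tcp [ 0.5193 -0.0998 -0.0416] gap 0.064 F [-3.8  2.9 15.8] M [-0.11  0.94 -0.15]
yaw -171.0 j6 -0.5
offset mm [ -19.3 -136.7  -52.3] twist [ 0.3 -0.4 -0.2]
clock: 10.0
tcp_pos: [0.5603, -0.2329, 0.007]
orientation: [-0.004, -0.077, 0.997, 0.002]
wrist_force: [-0.7, -0.3, 0.9]
finger_gap: 0.085
t 10.0 tcp [ 0.5603 -0.2329  0.007 ] gap 0.085 F [-0.7 -0.3  0.9] M [ 0.01  0.01 -0.  ]
yaw -171.1 j6 -0.68
offset mm [-0.1  0.7 45.5] twist [ 0.3 -0.4 -0.3]
```

```bash
python3 -m jog '[{"jaw":-1,"twist":[0.3,-0.4,-0.3],"offset":[0,1,25]},{"jaw":-1,"twist":[0.3,-0.4,-0.3],"offset":[0,1,38]},{"jaw":-1,"twist":[0.3,-0.4,-0.3],"offset":[0,1,45]},{"jaw":-1,"twist":[0.3,-0.4,-0.3],"offset":[0,1,45]}]'
python3 -m jog '[{"jaw":-0.5,"twist":[0,0,0],"offset":[0,0,0]},{"jaw":-0.3,"twist":[0,0,0],"offset":[0,0,0]},{"jaw":0,"twist":[0,0,0],"offset":[0,0,0]},{"jaw":0.5,"twist":[0,0,0],"offset":[0,0,0]},{"jaw":1,"twist":[0,0,0],"offset":[0,0,0]},{"jaw":1,"twist":[0,0,0],"offset":[0,0,0]}]' 50; python3 st.py
```

```text
clock: 10.4
tcp_pos: [0.5586, -0.2302, -0.0392]
orientation: [-0.001, -0.08, 0.997, 0.001]
wrist_force: [-0.1, 0.4, 0.5]
finger_gap: 0.0855
clock: 11.0
tcp_pos: [0.5595, -0.2304, -0.0381]
orientation: [-0.0, -0.08, 0.997, 0.001]
wrist_force: [0.0, 0.1, 5.1]
finger_gap: 0.0585
t 11.0 tcp [ 0.5595 -0.2304 -0.0381] gap 0.0585 F [0.  0.1 5.1] M [ 0.26  0.08 -0.  ]
yaw -170.8 j6 -0.68
```

Gripped at 58.5 mm. The underside sits at about TCP z + 38 mm. I'll lift and carry to the robot side of the stem.

```bash
python3 st.py 0.5435 0.1346 0.10 154.3
python3 -m jog '[{"jaw":1,"twist":[0,0,0],"offset":[0,0,-20]},{"jaw":1,"twist":[0,0,0],"offset":[0,0,-60]},{"jaw":1,"twist":[0,0,0],"offset":[0,0,-100]},{"jaw":1,"twist":[0,0,0],"offset":[0,0,-138]},{"jaw":1,"twist":[0,0,0],"offset":[0,0,-138]}]'; python3 st.py 0.5435 0.1346 0.10 154.3
```

```text
t 11.0 tcp [ 0.5595 -0.2304 -0.0381] gap 0.0585 F [0.  0.1 5.1] M [ 0.26  0.08 -0.  ]
yaw -170.8 j6 -0.68
offset mm [ -42.6  363.  -137.7] twist [ 0.  -0.1 34.9]
clock: 11.5
tcp_pos: [0.563, -0.2325, 0.1058]
orientation: [0.004, -0.08, 0.997, -0.002]
wrist_force: [0.2, -0.7, -3.7]
finger_gap: 0.0585
t 11.5 tcp [ 0.563  -0.2325  0.1058] gap 0.0585 F [ 0.2 -0.7 -3.7] M [ 0.01 -0.11  0.  ]
yaw -170.8 j6 -0.68
offset mm [-39.5 365.5   4.2] twist [-0.2  0.5 34.9]
```

```bash
python3 -m jog '[{"jaw":1,"twist":[-0.2,0.5,12],"offset":[-10,45,2]},{"jaw":1,"twist":[-0.2,0.5,20],"offset":[-15,95,4]},{"jaw":1,"twist":[-0.2,0.5,28],"offset":[-20,145,4]},{"jaw":1,"twist":[-0.2,0.5,35],"offset":[-25,195,4]},{"jaw":1,"twist":[-0.2,0.5,35],"offset":[-30,245,4]},{"jaw":1,"twist":[-0.2,0.5,35],"offset":[-35,290,4]},{"jaw":1,"twist":[-0.2,0.5,35],"offset":[-39,330,4]},{"jaw":1,"twist":[-0.2,0.5,35],"offset":[-39,355,4]},{"jaw":1,"twist":[-0.2,0.5,35],"offset":[-39,365,4]},{"jaw":1,"twist":[-0.2,0.5,35],"offset":[-39,365,4]},{"jaw":1,"twist":[-0.2,0.5,35],"offset":[-39,365,4]}]'; python3 st.py 0.5435 0.1346 0.047 154.3
python3 - <<'E'
import cv2
from workcell import vision
s=vision.read_camera("scene")[:,:,::-1]; cv2.imwrite("pics/app.png",s)
cv2.imwrite("pics/appc.png",cv2.convertScaleAbs(cv2.resize(s[90:190,300:420],(720,600),interpolation=cv2.INTER_CUBIC),alpha=1.5,beta=15))
E
```

```text
clock: 12.6
tcp_pos: [0.5428, 0.1331, 0.0995]
orientation: [-0.001, 0.223, 0.975, -0.0]
wrist_force: [0.2, -0.3, -3.0]
finger_gap: 0.0584
t 12.6 tcp [0.5428 0.1331 0.0995] gap 0.0584 F [ 0.2 -0.3 -3. ] M [-0.04 -0.01 -0.01]
yaw 154.2 j6 0.55
offset mm [-0.   1.7 52.5] twist [-0.  -0.1 -0.1]
```

View pics/appc.png

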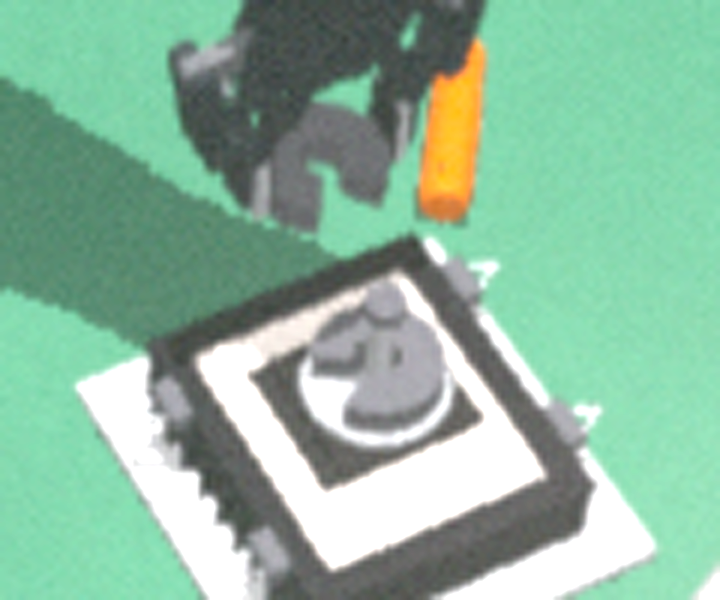

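The weight hangs level with its mouth towards the stem, hole at about (335,170). The cap is at (385,297) and the lower slot opens lower left at (320,385). Quick numeric check.

Run:
```python
from h import *
C=lambda *u:crop(u,6,300,90)
for X in ([.5428,.1331,.1535],[.593,.1107,.117],[.593,.1107,.107],[.593,.1107,.112]): print(X,((proj("scene",X)[0]-[300,90]+.5)*6-.5).round(0))
print("cap bottom/top",onz("scene",C(385,297),.113), onz("scene",C(385,292),.117))
c=np.array([.5428,.1331,.1535]);R=np.array([[.901,.434],[-.434,.901]])
for d in([.0263,.0145],[.0263,-.0145],[-.03,0],[0,.03],[0,-.03]): print(d,((proj("scene",np.r_[c[:2]+R@d,.1535])[0]-[300,90]+.5)*6-.5).round(0))
```

```text
[0.5428, 0.1331, 0.1535] [320. 152.]
[0.593, 0.1107, 0.117] [382. 295.]
[0.593, 0.1107, 0.107] [380. 310.]
[0.593, 0.1107, 0.112] [381. 303.]
cap bottom/top [0.59304142 0.11351924] [0.59305534 0.11301181]
[0.0263, 0.0145] [381. 183.]
[0.0263, -0.0145] [320. 208.]
[-0.03, 0] [286. 104.]
[0, 0.03] [382. 127.]
[0, -0.03] [258. 178.]
```

```bash
python3 -m jog '[{"jaw":1,"twist":[0,0,0],"offset":[0,1,30]},{"jaw":1,"twist":[0,0,0],"offset":[0,1,50]},{"jaw":1,"twist":[0,0,0],"offset":[0,1,54]},{"jaw":1,"twist":[0,0,0],"offset":[0,1,54]},{"jaw":1,"twist":[0,0,0],"offset":[0,1,54]}]'; python3 st.py 0.593 0.1107 0.046 154.3
python3 -m jog '[{"jaw":1,"twist":[0,0,0],"offset":[-8,1,0]},{"jaw":1,"twist":[0,0,0],"offset":[-14,1,0]},{"jaw":1,"twist":[0,0,0],"offset":[-18,1,0]},{"jaw":1,"twist":[0,0,0],"offset":[-18,1,0]}]';python3 st.py 0.593 0.1107 0.046 154.3
```

```text
clock: 13.15
tcp_pos: [0.5445, 0.1329, 0.0467]
orientation: [0.0, 0.224, 0.974, 0.0]
wrist_force: [0.4, 0.4, -2.2]
finger_gap: 0.0587
t 13.15 tcp [0.5445 0.1329 0.0467] gap 0.0587 F [ 0.4  0.4 -2.2] M [ 0.01 -0.03  0.  ]
yaw 154.1 j6 0.55
offset mm [-53.4   1.2   0.7] twist [ 0.   0.  -0.2]
clock: 13.55
tcp_pos: [0.5623, 0.1256, 0.0471]
orientation: [0.001, 0.225, 0.974, 0.0]
wrist_force: [-1.8, -0.6, -2.0]
finger_gap: 0.0583
t 13.55 tcp [0.5623 0.1256 0.0471] gap 0.0583 F [-1.8 -0.6 -2. ] M [ 0.   -0.   -0.03]
yaw 154.0 j6 0.53
offset mm [-34.2   0.    1.1] twist [ 0.   0.1 -0.3]
```

```bash
python3 -m jog '[{"jaw":1,"twist":[0,0,-0.3],"offset":[-3,0,1]},{"jaw":1,"twist":[0,0,-0.3],"offset":[-5,0,1]},{"jaw":1,"twist":[0,0,-0.3],"offset":[-5,0,1]}]';python3 st.py
python3 -m jog '[{"jaw":1,"twist":[0,0,0],"offset":[-2,0,0]},{"jaw":1,"twist":[0,0,0],"offset":[-4,0,0]},{"jaw":1,"twist":[0,0,0],"offset":[-4,0,0]}]';python3 st.py
```

```text
clock: 13.85
tcp_pos: [0.5669, 0.1233, 0.046]
orientation: [0.001, 0.222, 0.975, 0.0]
wrist_force: [-1.0, -0.5, -2.6]
finger_gap: 0.0588
t 13.85 tcp [0.5669 0.1233 0.046 ] gap 0.0588 F [-1.  -0.5 -2.6] M [-0.02 -0.02  0.05]
yaw 154.3 j6 0.52
clock: 14.15
tcp_pos: [0.5709, 0.1215, 0.046]
orientation: [0.001, 0.222, 0.975, 0.0]
wrist_force: [0.5, -0.7, -2.2]
finger_gap: 0.0587
t 14.15 tcp [0.5709 0.1215 0.046 ] gap 0.0587 F [ 0.5 -0.7 -2.2] M [0.01 0.05 0.02]
yaw 154.3 j6 0.52
```

```bash
python3 -m jog '[{"jaw":1,"twist":[0,0,0],"offset":[-2,0,0]},{"jaw":1,"twist":[0,0,0],"offset":[-3,0,0]},{"jaw":1,"twist":[0,0,0],"offset":[-3,0,0]}]';python3 st.py
python3 -m jog '[{"jaw":1,"twist":[0,0,0],"offset":[-2,0,0]},{"jaw":1,"twist":[0,0,0],"offset":[-2,0,0]}]';python3 st.py 0.593 0.1107 0.046 154.3
```

```text
clock: 14.45
tcp_pos: [0.5737, 0.1202, 0.046]
orientation: [0.001, 0.222, 0.975, 0.0]
wrist_force: [-0.2, 0.4, -1.9]
finger_gap: 0.0586
t 14.45 tcp [0.5737 0.1202 0.046 ] gap 0.0586 F [-0.2  0.4 -1.9] M [ 0.02 -0.02  0.05]
yaw 154.3 j6 0.52
clock: 14.65
tcp_pos: [0.5759, 0.1192, 0.0461]
orientation: [0.001, 0.222, 0.975, 0.0]
wrist_force: [-0.5, 0.3, -2.9]
finger_gap: 0.0585
t 14.65 tcp [0.5759 0.1192 0.0461] gap 0.0585 F [-0.5  0.3 -2.9] M [ 0.01  0.03 -0.  ]
yaw 154.3 j6 0.52
offset mm [-19.1  -0.2   0.2] twist [0.1 0.1 0. ]
```

```bash
python3 -m jog '[{"jaw":1,"twist":[0,0,0],"offset":[-2,0,0]},{"jaw":1,"twist":[0,0,0],"offset":[-3,0,0]},{"jaw":1,"twist":[0,0,0],"offset":[-3,0,0]}]' | grep -E "pos|force"
python3 -m jog '[{"jaw":1,"twist":[0,0,0],"offset":[-2,0,0]},{"jaw":1,"twist":[0,0,0],"offset":[-2,0,0]}]'| grep -E "pos|force"
python3 -m jog '[{"jaw":1,"twist":[0,0,0],"offset":[-2,0,0]},{"jaw":1,"twist":[0,0,0],"offset":[-2,0,0]}]'| grep -E "pos|force"
```

```text
tcp_pos: [0.5788, 0.1178, 0.0461]
wrist_force: [-0.9, -0.5, -2.6]
tcp_pos: [0.581, 0.1168, 0.0461]
wrist_force: [0.1, -0.2, -2.4]
tcp_pos: [0.5831, 0.1158, 0.0461]
wrist_force: [0.3, -0.1, -2.7]
```

```bash
python3 -m jog '[{"jaw":1,"twist":[0,0,0],"offset":[-2,0,0]},{"jaw":1,"twist":[0,0,0],"offset":[-3,0,0]},{"jaw":1,"twist":[0,0,0],"offset":[-3,0,0]}]' | grep -E "pos|force"
python3 -m jog '[{"jaw":1,"twist":[0,0,0],"offset":[-2,0,0]},{"jaw":1,"twist":[0,0,0],"offset":[-2,0,0]}]'| grep -E "pos|force"
python3 -m jog '[{"jaw":1,"twist":[0,0,0],"offset":[-2,0,0]},{"jaw":1,"twist":[0,0,0],"offset":[-2,0,0]}]'| grep -E "pos|force"
```

```text
tcp_pos: [0.586, 0.1144, 0.0462]
wrist_force: [0.6, -0.1, -2.5]
tcp_pos: [0.5881, 0.1134, 0.0462]
wrist_force: [-0.3, -0.8, -1.7]
tcp_pos: [0.5903, 0.1125, 0.0463]
wrist_force: [-0.2, -0.3, -2.0]
```

```bash
for i in 1; do python3 -m jog '[{"jaw":1,"twist":[0,0,0],"offset":[-2,0,0]},{"jaw":1,"twist":[0,0,0],"offset":[-2,0,0]}]'| grep -E "pos|force"; done
python3 -m jog '[{"jaw":1,"twist":[0,0,0],"offset":[-2,0,0]},{"jaw":1,"twist":[0,0,0],"offset":[-2,0,0]}]'| grep -E "pos|force"
python3 -m jog '[{"jaw":1,"twist":[0,0,0],"offset":[-1.5,0,0]},{"jaw":1,"twist":[0,0,0],"offset":[-1.5,0,0]}]'| grep -E "pos|force"
```

```text
tcp_pos: [0.5924, 0.1115, 0.0463]
wrist_force: [-0.3, -1.2, -1.6]
tcp_pos: [0.5946, 0.1105, 0.0463]
wrist_force: [0.3, 0.5, -2.7]
tcp_pos: [0.5958, 0.1098, 0.0463]
wrist_force: [-0.6, 0.1, -2.4]
```

```bash
python3 -m jog '[{"jaw":1,"twist":[0,0,0],"offset":[-1.5,0,0]},{"jaw":1,"twist":[0,0,0],"offset":[-1.5,0,0]}]'| grep -E "pos|force"
python3 -m jog '[{"jaw":1,"twist":[0,0,0],"offset":[-1.5,0,0]},{"jaw":1,"twist":[0,0,0],"offset":[-1.5,0,0]}]'| grep -E "pos|force"
```

```text
tcp_pos: [0.5964, 0.1095, 0.0461]
wrist_force: [-2.1, 1.5, -0.1]
tcp_pos: [0.5968, 0.1093, 0.046]
wrist_force: [-5.0, 2.3, 0.6]
```

Contact with the stem's near end came at (0.5965, 0.1094), as expected in the centre hole, with about 5.5 N. I'll back off 2.5 mm to centre and lower gently.

```bash
python3 -m jog '[{"jaw":1,"twist":[0,0,0],"offset":[2.5,0,0]},{"jaw":1,"twist":[0,0,0],"offset":[2.5,0,2]},{"jaw":1,"twist":[0,0,0],"offset":[2.5,0,4]},{"jaw":1,"twist":[0,0,0],"offset":[2.5,0,4]}]'; python3 st.py
python3 -m jog '[{"jaw":1,"twist":[0,0,0],"offset":[0,0,1.5]},{"jaw":1,"twist":[0,0,0],"offset":[0,0,1.5]}]'| grep -E "pos|force"
python3 -m jog '[{"jaw":1,"twist":[0,0,0],"offset":[0,0,1.5]},{"jaw":1,"twist":[0,0,0],"offset":[0,0,1.5]}]'| grep -E "pos|force"
```

```text
clock: 17.45
tcp_pos: [0.5949, 0.1101, 0.0416]
orientation: [0.001, 0.223, 0.975, 0.001]
wrist_force: [-0.3, 0.6, -2.9]
finger_gap: 0.0584
t 17.45 tcp [0.5949 0.1101 0.0416] gap 0.0584 F [-0.3  0.6 -2.9] M [-0.07  0.01  0.09]
yaw 154.3 j6 0.5
tcp_pos: [0.5949, 0.1099, 0.0399]
wrist_force: [0.5, 0.4, -2.1]
tcp_pos: [0.5948, 0.1099, 0.0381]
wrist_force: [-0.6, 0.6, -2.4]
```

```bash
python3 -m jog '[{"jaw":1,"twist":[0,0,0],"offset":[0,0,1]},{"jaw":1,"twist":[0,0,0],"offset":[0,0,1]}]'| grep -E "pos|force"
python3 -m jog '[{"jaw":1,"twist":[0,0,0],"offset":[0,0,0.7]},{"jaw":1,"twist":[0,0,0],"offset":[0,0,0.7]}]'| grep -E "pos|force"
python3 -m jog '[{"jaw":1,"twist":[0,0,0],"offset":[0,0,0.7]},{"jaw":1,"twist":[0,0,0],"offset":[0,0,0.7]}]'| grep -E "pos|force"
```

```text
tcp_pos: [0.5947, 0.1099, 0.0369]
wrist_force: [0.2, 0.3, -2.8]
tcp_pos: [0.5949, 0.1099, 0.0367]
wrist_force: [-0.4, -0.8, 0.6]
tcp_pos: [0.5952, 0.1099, 0.0366]
wrist_force: [-1.5, -0.1, 4.0]
```

Seated at z = 0.0367, so the underside is at about 74.7 mm as expected. I'll ease off slightly and turn +90° in world (−90° tool), checking forces.

```bash
python3 -m jog '[{"jaw":1,"twist":[0,0,0],"offset":[0.3,0,-0.4]},{"jaw":1,"twist":[0,0,-5],"offset":[0.3,0,-0.4]},{"jaw":1,"twist":[0,0,-10],"offset":[0.3,0,-0.4]},{"jaw":1,"twist":[0,0,-15],"offset":[0.3,0,-0.4]},{"jaw":1,"twist":[0,0,-15],"offset":[0.3,0,-0.4]}]'; python3 st.py 0.5949 0.1100 0.0367 244.3
```

```text
clock: 18.95
tcp_pos: [0.595, 0.1101, 0.0367]
orientation: [0.001, 0.094, 0.996, 0.001]
wrist_force: [0.0, 0.3, -0.4]
finger_gap: 0.0585
t 18.95 tcp [0.595  0.1101 0.0367] gap 0.0585 F [ 0.   0.3 -0.4] M [ 0.04 -0.01 -0.03]
yaw 169.3 j6 0.24
offset mm [ 0.  -0.2  0. ] twist [ -0.    0.2 -75. ]
```

```bash
python3 -m jog '[{"jaw":1,"twist":[0,0,-6],"offset":[0,0,0]},{"jaw":1,"twist":[0,0,-12],"offset":[0,0,0]},{"jaw":1,"twist":[0,0,-18],"offset":[0,0,0]},{"jaw":1,"twist":[0,0,-24],"offset":[0,0,0]},{"jaw":1,"twist":[0,0,-30],"offset":[0,0,0]},{"jaw":1,"twist":[0,0,-30],"offset":[0,0,0]}]'; python3 st.py 0.5949 0.1100 0.0367 244.3
```

```text
clock: 19.55
tcp_pos: [0.5951, 0.1103, 0.0367]
orientation: [0.001, -0.167, 0.986, 0.0]
wrist_force: [-0.1, -0.3, 0.6]
finger_gap: 0.0587
t 19.55 tcp [0.5951 0.1103 0.0367] gap 0.0587 F [-0.1 -0.3  0.6] M [ 0.09 -0.01  0.04]
yaw -160.8 j6 -0.28
offset mm [ 0.3 -0.2 -0. ] twist [ -0.1   0.2 -45.1]
```

```bash
python3 -m jog '[{"jaw":1,"twist":[0,0,-6],"offset":[0,0,0]},{"jaw":1,"twist":[0,0,-12],"offset":[0,0,0]},{"jaw":1,"twist":[0,0,-18],"offset":[0,0,0]},{"jaw":1,"twist":[0,0,-24],"offset":[0.2,0,0]},{"jaw":1,"twist":[0,0,-30],"offset":[0.2,0,0]},{"jaw":1,"twist":[0,0,-36],"offset":[0.2,0,0]},{"jaw":1,"twist":[0,0,-42],"offset":[0.2,0,0]},{"jaw":1,"twist":[0,0,-45],"offset":[0.2,0,0]},{"jaw":1,"twist":[0,0,-45],"offset":[0.2,0,0]}]'; python3 st.py 0.5949 0.1100 0.0367 244.3
```

```text
clock: 20.45
tcp_pos: [0.595, 0.1104, 0.0367]
orientation: [0.002, -0.53, 0.848, -0.0]
wrist_force: [0.6, 0.6, -0.5]
finger_gap: 0.0584
t 20.45 tcp [0.595  0.1104 0.0367] gap 0.0584 F [ 0.6  0.6 -0.5] M [0.18 0.09 0.  ]
yaw -116.0 j6 -1.07
offset mm [ 0.4 -0.1  0. ] twist [-0.1  0.1 -0.3]
```

Turned without resistance. Now I'll open, lift clear, and move aside.

```bash
python3 -m jog '[{"jaw":-0.2,"twist":[0,0,0],"offset":[0,0,0]},{"jaw":-0.5,"twist":[0,0,0],"offset":[0,0,0]},{"jaw":-0.8,"twist":[0,0,0],"offset":[0,0,0]},{"jaw":-1,"twist":[0,0,0],"offset":[0,0,0]},{"jaw":-1,"twist":[0,0,0],"offset":[0,0,0]},{"jaw":-1,"twist":[0,0,0],"offset":[0,0,0]}]'
python3 -m jog '[{"jaw":-1,"twist":[0,0,0],"offset":[0,0,-10]},{"jaw":-1,"twist":[0,0,0],"offset":[0,0,-30]},{"jaw":-1,"twist":[0,0,0],"offset":[0,0,-60]},{"jaw":-1,"twist":[0,0,0],"offset":[0,0,-100]},{"jaw":-1,"twist":[0,0,0],"offset":[0,0,-120]},{"jaw":-1,"twist":[0,0,0],"offset":[0,0,-120]}]'; python3 st.py 0.45 -0.2 0.155 244
```

```text
clock: 21.05
tcp_pos: [0.595, 0.1104, 0.0367]
orientation: [0.002, -0.53, 0.848, -0.0]
wrist_force: [0.9, -0.3, 0.4]
finger_gap: 0.0853
clock: 21.65
tcp_pos: [0.5973, 0.1104, 0.1616]
orientation: [0.005, -0.53, 0.848, -0.002]
wrist_force: [0.9, -0.1, 0.7]
finger_gap: 0.0851
t 21.65 tcp [0.5973 0.1104 0.1616] gap 0.0851 F [ 0.9 -0.1  0.7] M [-0.05 -0.04  0.  ]
yaw -116.0 j6 -1.07
offset mm [343.6  -3.7   4.5] twist [-0.5  0.4 -0. ]
```

```bash
python3 -m jog '[{"jaw":-1,"twist":[0,0,0],"offset":[50,0,0]},{"jaw":-1,"twist":[0,0,0],"offset":[100,0,0]},{"jaw":-1,"twist":[0,0,0],"offset":[150,0,0]},{"jaw":-1,"twist":[0,0,0],"offset":[200,0,0]},{"jaw":-1,"twist":[0,0,0],"offset":[250,0,0]},{"jaw":-1,"twist":[0,0,0],"offset":[300,0,0]},{"jaw":-1,"twist":[0,0,0],"offset":[330,0,0]},{"jaw":-1,"twist":[0,0,0],"offset":[340,0,0]},{"jaw":-1,"twist":[0,0,0],"offset":[340,0,0]}]'
python3 - <<'E'
import cv2,numpy as np
from workcell import vision
from h import *
s=vision.read_camera("scene")[:,:,::-1];t=vision.read_camera("top")[:,:,::-1]
cv2.imwrite("pics/fs.png",s);cv2.imwrite("pics/ft.png",t)
f=lambda im,x,y:cv2.resize(im[y:y+57,x:x+57],(400,400),interpolation=cv2.INTER_CUBIC)
z=np.hstack([f(t,228,160),f(s,335,120)])
w=np.hstack([cv2.resize(t,(400,250),interpolation=cv2.INTER_AREA)[:180],cv2.resize(s,(400,250),interpolation=cv2.INTER_AREA)[:180]])
cv2.imwrite("pics/final.png",cv2.convertScaleAbs(np.vstack([z,w]),alpha=1.5,beta=15))
E
```

```text
clock: 22.55
tcp_pos: [0.4474, -0.1959, 0.159]
orientation: [0.005, -0.529, 0.849, -0.002]
wrist_force: [0.6, -0.1, 0.1]
finger_gap: 0.0854
```

View pics/final.png

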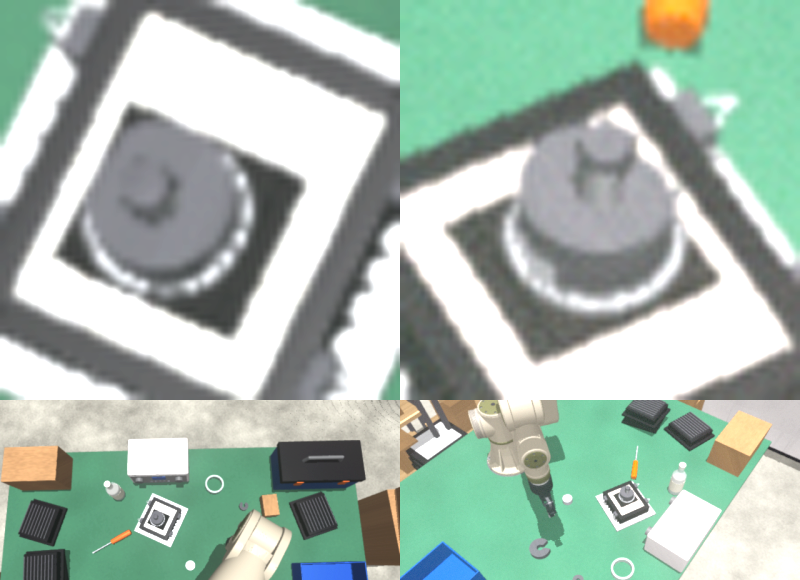

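The final view shows the weight flat on the lower one, with the cap and stem standing through it at scene crop (605,150) and the bystanders in place. The slot is low-contrast, so I'll check its direction numerically around the rim.

Run:
```python
from h import *
c=np.array([.5949,.1102])
for n,f in(("scene","fs"),("top","ft")):
    g=cv2.cvtColor(cv2.imread(f"pics/{f}.png"),cv2.COLOR_BGR2GRAY).astype(np.float32)
    for r in(.023,.028):
        o=[]
        for a in range(-180,180,15):
            X=np.r_[c+r*np.array([np.cos(np.radians(a)),np.sin(np.radians(a))]),.091]
            q=proj(n,X)[0]; o.append((a,int(cv2.getRectSubPix(g,(1,1),tuple(map(float,q)))[0,0])))
        print(n,r,o)
```

```text
scene 0.023 [(-180, 104), (-165, 105), (-150, 106), (-135, 105), (-120, 107), (-105, 104), (-90, 108), (-75, 107), (-60, 107), (-45, 105), (-30, 104), (-15, 106), (0, 106), (15, 104), (30, 110), (45, 135), (60, 179), (75, 207), (90, 117), (105, 107), (120, 104), (135, 106), (150, 103), (165, 103)]
scene 0.028 [(-180, 95), (-165, 130), (-150, 123), (-135, 111), (-120, 101), (-105, 102), (-90, 103), (-75, 104), (-60, 106), (-45, 104), (-30, 102), (-15, 102), (0, 99), (15, 118), (30, 136), (45, 105), (60, 79), (75, 104), (90, 136), (105, 170), (120, 121), (135, 99), (150, 81), (165, 91)]
top 0.023 [(-180, 85), (-165, 86), (-150, 86), (-135, 85), (-120, 85), (-105, 85), (-90, 85), (-75, 86), (-60, 87), (-45, 85), (-30, 84), (-15, 84), (0, 84), (15, 84), (30, 84), (45, 80), (60, 83), (75, 83), (90, 83), (105, 84), (120, 84), (135, 83), (150, 83), (165, 84)]
top 0.028 [(-180, 72), (-165, 77), (-150, 73), (-135, 75), (-120, 74), (-105, 76), (-90, 79), (-75, 87), (-60, 98), (-45, 86), (-30, 111), (-15, 103), (0, 79), (15, 78), (30, 75), (45, 110), (60, 170), (75, 161), (90, 97), (105, 102), (120, 101), (135, 83), (150, 77), (165, 73)]
```

Both cameras show a gap in the rim centred at about 60–68°. The target is 64°, square across the stem on the lamp +y side. Handing in.

```bash
python3 -c "
from workcell import order; print(order.hand_in())"
```

```text
the job is handed in; nothing more can be done
None
```

The middle-sized weight is on the hanger, flat on the lower weight, turned a quarter turn and released. I handed the job in at about 22.6 s; no verdict comes back.

**What I did:** I slid it onto the stem under the cap from the robot's side. The lower slot sits at about −1.35 rad, so I turned the loose weight's slot to lamp +y, about 64° in world.

**Checks that agreed:**
- **Stem contact:** force readings while feeling the stem's near end stayed at about 5.5 N.
- **Seating:** the underside came down at about 74.7 mm against the 75 mm expected, pressing about 6.5 N.
- **Turning:** forces stayed under about 1 N through the whole turn.
- **Slot direction:** both cameras show a gap in the rim at roughly 45–75°, centred near the 64° target. I checked this by sampling pixels, because the slot is too faint to see clearly in the pictures.
- **Bystanders:** everything visible in the last picture looks to be in its place. The crop cut off part of the bench.

**What failed or disagreed:**
- **First grasp:** it closed on nothing, and the weight did not move. The fingertips sit about 41 mm above the reported TCP height at 64 mm opening, more than their swing back when open explains. I felt for the bench (16 N, on bare bench only) and used that height from then on.
- **Gripper marks in the pictures:** they disagreed with the reported pose until I allowed for this height difference.

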